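# Count the patient in, then hold the therapy unit's output dial on its third step

## Robot

A 6-joint arm with a two-finger parallel gripper is mounted at the origin on the work surface. World frame = base frame: x ahead of the robot, y to its left, z up, the work surface at z = 0. Lengths are in m, angles in rad, forces in N, time in s.
With the tool pointing down it reaches from about 0.325 to 0.85 m from the base axis. Payload 4.4 kg.
Tool frame: the origin (TCP) lies at the very end of the fingers, on their centre line; the grasp point (between the pads) lies 19 mm behind it; z points along the fingers, y is the line along which they close (so a half turn about z gives the same grasp; the last joint's range is limited). The gripper opens to 94 mm and grips with 3 to 60 N. Pads are 16 mm wide; open, the fingers measure 119 mm over their backs; the gripper's body (75 mm by 177 mm) begins 78 mm behind the grasp point.
Start: joints at [-1.298, 0.207, 1.542, -0, 1.393, -0.15], TCP at [0.236, -0.524, 0.205] pointing down, gripper open.
Joint ranges: [-2.73, 2.73], [-0.86, 2.22], [0.23, 2.46], [-1.11, 4.25], [0.08, 2.63], [-2.82, 2.82]. Speed limits (rad/s): [2.79, 2.79, 3.14, 3.14, 3.14, 3.14].

## Interface

Orientations are given as a unit quaternion [x, y, z, w].
In Python, from bench import robot, capture, calibration gives the robot as it stands.
- The arm moves only by the tool jog_arm, never from a script. Its argument "increments" is a list of rows, each a list of 3 entries, a list of its own where there are three numbers: the opening, from 0 (shut) to 1 (fully open), then the shift along the tool's x, y, z in m, then the turn about the tool's z in degrees. A call has 1 to 12 rows; each row shifts and turns the commanded pose from where the row before left it, along the tool's axes as they then stand; what a row does not reach is not made up. A row lasts 1/12 s, in which the tool goes at most 41.7 mm and 7.16 degrees, less where a joint would pass 70% of its speed; a pose out of reach is approached as far as the arm can. A call is refused whole if a number of a shift passes 0.0417 or a number of a turn 7.16, either way. A call with a gripper value outside its range is refused whole. The fingers move at their own pace and stop on an object; the grip force is fixed at half the most. Time passes only in rows, so rows that do not move let the fingers close. It gives the time, the measured TCP pose, the force, the opening and the grip force at its end, in the units of the state.
- robot.state(): the state, without advancing time (a new reading comes with each control period).
- capture(name): name is "scene" or "top" or "wrist"; returns (picture, depth): 480x640x3 uint8, blue, green, red; 480x640 float32, m along the optical axis (not along the pixel's ray), 0 where there is no reading.
- calibration(name): a dict with "vertical_fov" (degrees; the focal length in pixels is half the picture's height over the tangent of half this angle, whatever the lens; pixels are square), "cx", "cy" (the principal point, pixels), "distortion" ([k1, k2, p1, p2, k3] as OpenCV has them; the pictures are not rectified), "eye" and "attitude" of the camera in the world; the wrist camera has in their place "T_tool_cam" (4x4, takes a point from camera to tool coordinates, whose origin is the TCP and whose axes are the flange's). Camera axes: x right, y down, z forward; pixel columns grow to the right and rows downward; lengths in m; the calibration is good to about 2 mm. A picture is of the moment at which its call begins: read the wrist's pose just before it. calibration takes no time and is no camera call.
- robot.finish_job(): hands the job in; it is judged then, once.
The state is a dict: "t": time; "qpos": joint angles; "joint_vel": joint speeds; "effort": joint torques, N m; "eef_pos": TCP position; "eef_rot": TCP orientation; "force": force on the tool from outside, world axes, zero at the start; "torque": the same for the moment, N m; "gripper_width": finger opening in m; "grasp_force": force on a finger pad.
Only numpy, scipy, OpenCV 4.12 (cv2) and the standard library are available. Lean on these libraries where they do the work, as an engineer would, in place of code of your own. Each camera call takes 0.05 s, during which the arm holds its last target. There are 200 camera calls.

## Task

Count the patient in on the tally counter: swing its thumb lever all the way to its stop and let it spring back to rest. Then turn the therapy unit's spring-return dial clockwise past its first two clicks to the third and last mark and keep it there with the gripper: finish while still holding the dial, since it springs back when let go. Leave all the loose things where they are.

Things in the scene. Friction and masses are not known exactly. Their poses are not given: they have to be found in the camera images.
- therapy_unit: White desktop electrotherapy unit, a box 200 (its x) by 260 (its y) by 85 mm high, fixed to the table, displays and buttons on its front (-x) face. Origin: centre of its underside; z up. The dial stands on its flat top, axis at x -20, y +50 mm, with four raised black marks round the far (+x) side of the dial.
- dial (a joint): Dial angle, rad: 0 at rest, grows clockwise seen from above. Clicks at 0.4, 0.8 and 1.2 (third and last); beyond it the dial can be forced on to a hard stop at 1.5. A spring drives it back to 0 from anywhere, over the clicks, when let go: about 0.04 N m at rest, 0.10 N m at the third click, up to 0.03 N m more or less between clicks.
- dial_grip (a point): Point on the dial's vertical axis inside its grip bar, 26 mm above the unit's top (111 mm above the table); x axis along the bar to the pointer end, z up; turns with the dial. Grey plastic dial: disc of 50 mm diameter, 9 mm high, with an upright bar 50 mm long, 12 mm thick, from 8 to 38 mm above the unit's top. The pointer end has a white line and tip.
- counter: Bench tally counter, screwed down: steel base plate 120 (its x) by 90 (its y) by 6 mm, aluminium housing 80 by 60 mm reaching 50 mm above the table, a window with four number wheels in its front (-x) face, and a steel thumb lever on top. Origin: centre of its underside; z up.
- tally_lever (a joint): Angle of the counter's lever, rad: 0 at rest, grows counter-clockwise seen from above, hard stop at 1.1. At rest the lever points 0.55 rad to the +y side of the counter's -x direction, at the stop 0.55 rad to the -y side. A spring (0.05 N m at rest, 0.16 N m at the stop, about 2.3 N at the post) returns it to 0 when let go.
- lever_pivot (a point): Vertical pivot axis of the lever, at the top of the counter's housing, 50 mm above the table; does not turn with the lever.
- lever_post (a point): Top of the lever's upright round steel post (14 mm diameter, its axis 70 mm from the pivot axis), 95 mm above the table. The lever's flat bar, 12 mm wide, runs from the pivot to the post at 53 to 60 mm above the table; the post is free above it.
- phone: Black phone 75 by 150 by 9 mm lying behind the counter; loose, leave alone. Origin: centre of underside.
- earbud_case: Black rounded case 45 by 60 by 24 mm beside the counter (-y side); loose, leave alone. Origin: centre of underside.
- tape_roll: Roll of paper tape, 68 mm diameter, 25 mm high, lying on the unit's top at the back, away from the dial; loose, leave alone. Origin: centre of underside.
- pen: White pen 140 mm long, 9 mm thick, lying along the front of the unit's top, beside the dial; loose, leave alone. Origin: centre of underside.
- water_bottle: Clear bottle, 64 mm diameter, 200 mm high, at the left of the table; loose, leave alone. Origin: centre of underside.
- lotion_bottle: White bottle, 60 mm diameter, 160 mm high, at the right of the table; loose, leave alone. Origin: centre of underside.
- tissue_roll: Standing paper roll, 104 mm diameter, 100 mm high, at the right of the table; loose, leave alone. Origin: centre of underside.
- third_mark (a point): The third mark, the longest (15 mm), on the unit's top, 41 mm from the dial's axis. The four marks lie 0.4 rad apart; seen from the dial's axis, the rest mark (shortest, 6 mm) is at +0.6 rad from the unit's +x axis, then clockwise the first at +0.2, the second at -0.2 and the third at -0.6 rad.

How it is judged:
On the way, in this order (a step that is already met when the one before it is completed fails the run):
1. the tally lever is swung to its stop (over 1.02 rad) while the dial is still at rest (value of joint tally_lever above 1.02 rad and value of joint dial below 0.1 rad), for 0.05 s.
2. the lever, let go, is back at rest (under 0.08 rad) with nothing of the robot on it, the dial still at rest (value of joint tally_lever below 0.08 rad and contact force between each of the arm, the fingers and tally_lever below 0.2 N and value of joint dial below 0.1 rad), for 0.2 s.
At the end, for the whole second after the job is handed in: The fingers hold the dial (at least 0.5 N of contact) still on its third click, at 1.2 rad within 0.14 rad (8 degrees), through the last second; the tally lever is back at rest (under 0.08 rad); no loose thing has moved more than 30 mm (value of joint dial between 1.06 and 1.34 rad and velocity of joint dial between -0.1 and 0.1 rad/s and contact force between the fingers and dial above 0.5 N and value of joint tally_lever below 0.08 rad); the arm keeps its last pose, push and grip.
It fails at once if a loose thing is moved more than 30 mm from its place (distance of any of phone, earbud_case, tape_roll, pen, water_bottle, lotion_bottle, tissue_roll from where it was at the start of the episode above 0.03 m).
It also fails if it takes over 48 s, if anything falls off the work surface, if the arm or the gripper's body presses on something with over 40 N, if the wrist force passes 120 N, or if a joint passes its speed limit or range.

## Working session

There is one attempt and no reset: what is moved stays moved. The work goes in short steps, Python scripts to look and compute and a tool call to move; the robot and the scene stay as the last step left them, time stands still between calls to the robot, and variables do not carry over. Pictures are saved under pics/ and viewed, at most 10 in all, crops included, and the job is handed in when it is done.

Besides the shell and the picture viewer there is one more tool, called after "Request:" in YAML: its name, and indented under it one key for each argument. jog_arm: Moves the arm, as the interface text tells. Its arguments: {"type":"object","properties":{"increments":{"type":"array","items":{"type":"array"}}},"required":["increments"]}

```bash
mkdir -p pics; ls; cat > h.py <<'E'
import numpy as np, cv2
from scipy.spatial.transform import Rotation as R
from bench import robot, capture, calibration
def cam(name, st=None):
    c=calibration(name); f=240/np.tan(np.radians(c["vertical_fov"])/2)
    K=np.array([[f,0,c["cx"]],[0,f,c["cy"]],[0,0,1]]); D=np.array(c["distortion"],float)
    if name=="wrist":
        T=np.eye(4);T[:3,:3]=R.from_quat(st["eef_rot"]).as_matrix();T[:3,3]=st["eef_pos"]
        T=T@np.array(c["T_tool_cam"]);return K,D,T[:3,:3],T[:3,3]
    a=np.array(c["attitude"],float); M=a if a.shape==(3,3) else R.from_quat(a).as_matrix()
    return K,D,M,np.array(c["eye"])
def plane(C,px,z):
    K,D,M,e=C
    n=cv2.undistortPoints(np.array(px,float).reshape(-1,1,2),K,D).reshape(-1,2)
    d=np.c_[n,np.ones(len(n))]@M.T
    return e+d*((z-e[2])/d[:,2])[:,None]
def cloud(C,px,depth):
    K,D,M,e=C
    n=cv2.undistortPoints(np.array(px,float).reshape(-1,1,2),K,D).reshape(-1,2)
    return e+(np.c_[n,np.ones(len(n))]*np.array(depth).reshape(-1,1))@M.T
E
python3 - <<'E'
from h import *
print(robot.state())
for n in("scene","top"):
    print(n,calibration(n)); im,d=capture(n); cv2.imwrite(f"pics/{n}0.png",im); np.save(n+"d.npy",d)
print(calibration("wrist"))
E
```

```text
pics
{'t': 0.0, 'qpos': array([-1.29849284e+00,  2.07401653e-01,  1.54296009e+00,  4.48221819e-05,
        1.39349488e+00, -1.50511208e-01]), 'joint_vel': array([ 0.00157103,  0.00093831, -0.00037937, -0.00031865, -0.00016121,
       -0.00042938]), 'effort': array([-3.81091468e-04, -3.70882702e+01, -2.81416261e+01,  6.98283780e-02,
        3.61374056e-02, -1.73169492e-04]), 'eef_pos': array([ 0.23571622, -0.52357507,  0.20429833]), 'eef_rot': array([ 9.77736778e-01,  2.09832101e-01, -4.68762866e-05, -1.13122494e-03]), 'force': array([-0.35070417, -0.54435466, -0.80485752]), 'torque': array([-0.04192667, -0.01051298, -0.00357182]), 'grasp_force': 0.0, 'gripper_width': 0.09382361974952043}
scene {'vertical_fov': 48.65843444504442, 'cx': 313.5698899940293, 'cy': 241.81885197687325, 'distortion': array([0.0340399, 0.       , 0.       , 0.       , 0.       ]), 'eye': array([ 1.2604917 , -0.81187789,  0.84377658]), 'attitude': array([ 0.84161562,  0.29835313, -0.15288565, -0.42343185])}
top {'vertical_fov': 51.801238177603196, 'cx': 314.6797621651574, 'cy': 239.40347751806127, 'distortion': array([-0.02500887,  0.        ,  0.        ,  0.        ,  0.        ]), 'eye': array([ 0.42189591, -0.0191906 ,  1.57979672]), 'attitude': array([-0.70560703,  0.70618296, -0.04458676,  0.03789943])}
{'vertical_fov': 71.21972329185854, 'cx': 320.67925585677324, 'cy': 242.2914205028142, 'distortion': array([-0.04762956,  0.        ,  0.        ,  0.        ,  0.        ]), 'T_tool_cam': array([[ 1.61061416e-04, -9.73966789e-01, -2.26690689e-01,
         6.57174515e-02],
       [ 9.99999987e-01,  1.61192290e-04,  1.79340274e-05,
        -4.67842415e-04],
       [ 1.90736441e-05, -2.26690689e-01,  9.73966802e-01,
        -1.79249549e-01],
       [ 0.00000000e+00,  0.00000000e+00,  0.00000000e+00,
         1.00000000e+00]])}
```

View pics/top0.png

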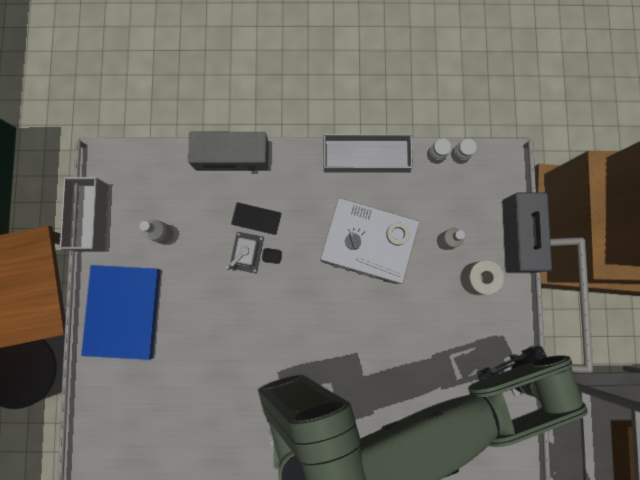

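View pics/scene0.png

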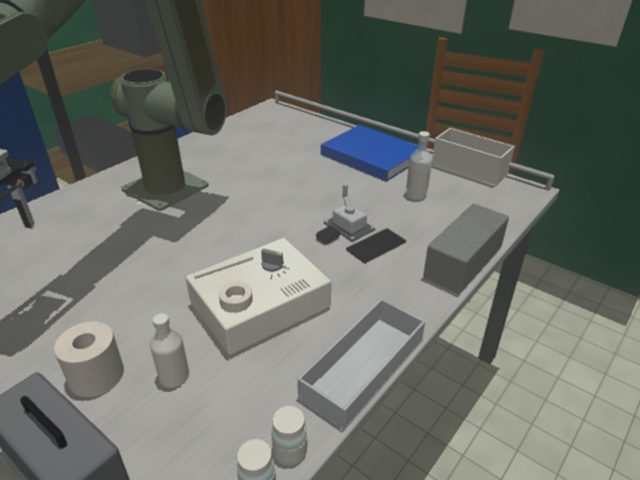

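The top view shows the counter at about (245,252) with its lever post near (232,268), and the unit at about (370,240) with its dial near (353,240). The scene view agrees with this. Next I'll get rough positions.

```bash
python3 - <<'E'
from h import *
im=cv2.imread("pics/top0.png"); C=cam("top"); d=np.load("topd.npy")
# unit top: depth mask by height
v,u=np.mgrid[0:480,0:640]; P=cloud(C,np.c_[u.ravel(),v.ravel()],d.ravel()).reshape(480,640,3)
def comp(m,seed_box):
    x0,y0,x1,y1=seed_box; mm=np.zeros_like(m,np.uint8); mm[y0:y1,x0:x1]=m[y0:y1,x0:x1]
    n,l,s,c=cv2.connectedComponentsWithStats(mm); i=1+np.argmax(s[1:,4]); return l==i
z=P[...,2]
m=comp((z>0.07)&(z<0.14),(300,180,435,300))
pts=np.argwhere(m)[:,::-1]; W=plane(C,pts,0.085)[:,:2].astype(np.float32)
r=cv2.minAreaRect(W*1000); print("unit",r, "med z",np.median(z[m]))
b=comp((z>0.04)&(z<0.056),(215,225,290,285)); W=P[b][:,:2].astype(np.float32); print("housing",cv2.minAreaRect(W*1000),b.sum())
# base plate: z=.006 via dark? 
p=comp((z>0.08)&(z<0.11),(215,225,290,285)); print("post",P[p].mean(0),p.sum())
dl=comp((z>0.115)&(z<0.13),(335,225,370,255)); q=P[dl]; print("bar",q.mean(0),dl.sum())
A=(q-q.mean(0))[:,:2]; w,V=np.linalg.eigh(A.T@A); print("bar dir",V[:,1])
im2=cv2.resize(im[180:300,215:435],None,fx=3.6,fy=3.6,interpolation=cv2.INTER_CUBIC); cv2.imwrite("pics/topc.png",im2)
E
```

```text
unit ((594.3081665039062, -200.7313995361328), (259.3637390136719, 201.85435485839844), 73.52088165283203) med z 0.08635996840429905
housing ((564.975341796875, 184.77529907226562), (60.730594635009766, 81.36959075927734), 79.19440460205078) 378
post [0.51346733 0.23111982 0.09280872] 17
bar [ 0.59017142 -0.1475496   0.12326319] 72
bar dir [-0.94995331 -0.31239191]
```

View pics/topc.png

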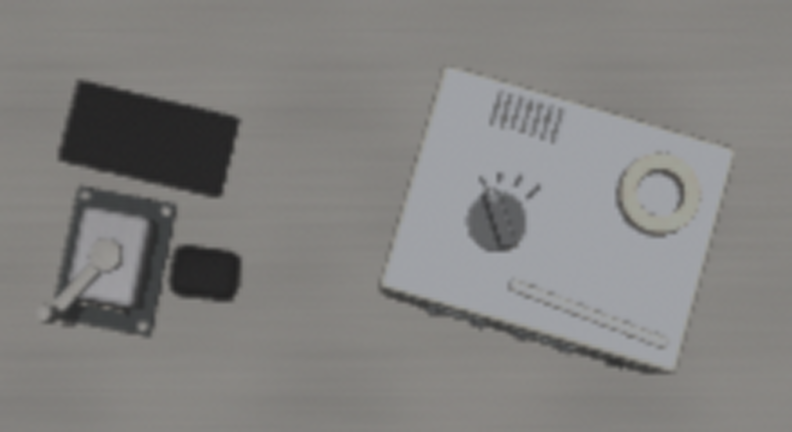

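The measured sizes (259x202, 61x81), the post and the dial axis all fit the given data:
- **Dial:** (0.589, -0.147), bar yaw 0.312.
- **Pivot:** (0.565, 0.185), counter yaw -10.8°.
- **Post:** (0.513, 0.232).

I'll turn the tool into line with the counter and carry it, shut, to the +y side of the post.

Request:
jog_arm:
  increments:
    - [0, [0, 0, 0], 7]
    - [0, [0, 0, 0], 7]
    - [0, [0, 0, 0], 7]
    - [0, [0, 0, 0], 7]
    - [0, [0, 0, 0], 7]
    - [0, [0.0055, -0.0345, 0], 0]
    - [0, [0.0055, -0.0345, 0], 0]
    - [0, [0.0055, -0.0345, 0], 0]
    - [0, [0.0055, -0.0345, 0], 0]
    - [0, [0.0055, -0.0345, 0], 0]
    - [0, [0.0055, -0.0345, 0], 0]
    - [0, [0.0055, -0.0345, 0], 0]

```text
t: 1.1
eef_pos: [0.3188, -0.2924, 0.205]
eef_rot: [0.996, -0.094, -0.0, -0.0]
force: [0.8, -0.3, -0.2]
gripper_width: 0.0177
grasp_force: 0.0
```

Request:
jog_arm:
  increments:
    - [0, [0.0055, -0.0345, 0], 0]
    - [0, [0.0055, -0.0345, 0], 0]
    - [0, [0.0055, -0.0345, 0], 0]
    - [0, [0.0055, -0.0345, 0], 0]
    - [0, [0.0055, -0.0345, 0], 0]
    - [0, [0.0055, -0.0345, 0], 0]
    - [0, [0.0055, -0.0345, 0], 0]
    - [0, [0.0055, -0.0345, 0], 0]
    - [0, [0.0055, -0.0345, 0], 0]
    - [0, [0.0055, -0.0345, 0], 0]
    - [0, [0.0055, -0.0345, 0], 0]
    - [0, [0.0055, -0.0345, 0], 0]

```text
t: 2.1
eef_pos: [0.461, 0.1019, 0.2051]
eef_rot: [0.996, -0.094, -0.0, 0.0]
force: [0.2, -0.7, -0.2]
gripper_width: 0.0009
grasp_force: 0.0
```

Request:
jog_arm:
  increments:
    - [0, [0.0046, -0.0285, 0], 0]
    - [0, [0.0046, -0.0285, 0], 0]
    - [0, [0.0046, -0.0285, 0], 0]
    - [0, [0.0046, -0.0285, 0], 0]
    - [0, [0.0046, -0.0285, 0], 0]
    - [0, [0.0046, -0.0285, 0], 0]
    - [0, [0, 0, 0], 0]

```text
t: 2.68
eef_pos: [0.5208, 0.2669, 0.2046]
eef_rot: [0.996, -0.092, -0.0, -0.001]
force: [1.1, 0.0, 0.2]
gripper_width: -0.0
grasp_force: 0.0
```

```bash
python3 - <<'E'
from h import *
st=robot.state(); im,d=capture("wrist"); cv2.imwrite("pics/w1.png",im); np.save("w1d.npy",d)
C=cam("wrist",st); print(st["eef_pos"])
v,u=np.mgrid[0:480,0:640]; P=cloud(C,np.c_[u.ravel(),v.ravel()],d.ravel()).reshape(480,640,3)
z=P[...,2]; near=(np.hypot(P[...,0]-.513,P[...,1]-.232)<.03)&(z>.085)&(z<.1)&(d>0)
print("post",P[near].mean(0) if near.any() else None,near.sum(), np.argwhere(near).mean(0)[::-1] if near.any() else None)
E
```

```text
[0.52077901 0.26693698 0.20464371]
post [0.51653807 0.23500919 0.09402286] 209 [357.95215311 238.11004785]
```

View pics/w1.png

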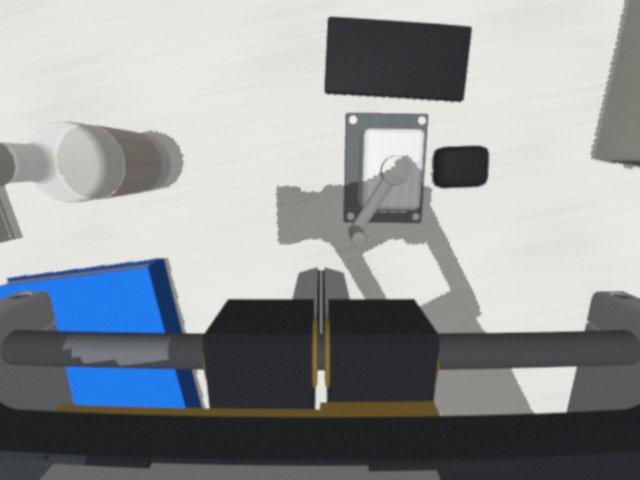

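The post top is at pixel (358,238), which puts it at (0.516, 0.235, 0.094), 32 mm from the fingers along the push direction. The fingertips are at (320,270). I'll lower beside the post and then push along the arc.

Request:
jog_arm:
  increments:
    - [0, [0, 0, 0.034], 0]
    - [0, [0, 0, 0.034], 0]
    - [0, [0, 0, 0.034], 0]
    - [0, [0.002, 0, 0.032], 0]
    - [0, [0, 0, 0], 0]
    - [0, [0, 0.006, 0], 0]
    - [0, [0, 0.006, 0], 0]
    - [0, [-0.004, 0.0073, 0], 0]
    - [0, [-0.003, 0.0073, 0], 0]
    - [0, [-0.002, 0.0073, 0], 0]

```text
t: 3.57
eef_pos: [0.508, 0.2307, 0.0739]
eef_rot: [0.996, -0.094, 0.002, -0.001]
force: [0.6, 1.5, 1.4]
gripper_width: 0.0005
grasp_force: 0.8
```

Request:
jog_arm:
  increments:
    - [0, [-0.001, 0.0073, 0], 0]
    - [0, [0, 0.0073, 0], 0]
    - [0, [0, 0.0073, 0], 0]
    - [0, [0.001, 0.0073, 0], 0]
    - [0, [0.002, 0.0073, 0], 0]
    - [0, [0.003, 0.0073, 0], 0]
    - [0, [0.003, 0.006, 0], 0]
    - [0, [0, 0, 0], 0]

```text
t: 4.23
eef_pos: [0.505, 0.1806, 0.0712]
eef_rot: [0.995, -0.095, -0.001, -0.001]
force: [-2.0, 4.6, 1.9]
gripper_width: 0.0006
grasp_force: 2.2
```

Request:
jog_arm:
  increments:
    - [0, [0.001, 0.002, 0], 0]
    - [0, [0, 0, 0], 0]

```text
t: 4.4
eef_pos: [0.5051, 0.1802, 0.0712]
eef_rot: [0.996, -0.095, -0.002, -0.002]
force: [-3.2, 8.5, 3.7]
gripper_width: 0.0003
grasp_force: 4.0
```

Request:
jog_arm:
  increments:
    - [0, [0.001, 0.002, 0], 0]
    - [0, [0, 0, 0], 0]

```text
t: 4.57
eef_pos: [0.5052, 0.1797, 0.0712]
eef_rot: [0.995, -0.095, -0.002, -0.004]
force: [-3.9, 12.9, 2.4]
gripper_width: 0.0005
grasp_force: 6.0
```

The tool has stopped advancing and the force is rising, so it is at a hard stop. I'll confirm the lever angle by depth.

```bash
python3 - <<'E'
from h import *
st=robot.state()
for n in("wrist","top"):
    im,d=capture(n); cv2.imwrite(f"pics/{n}2.png",im); C=cam(n,st)
    v,u=np.mgrid[0:480,0:640]; P=cloud(C,np.c_[u.ravel(),v.ravel()],d.ravel()).reshape(480,640,3)
    z=P[...,2]; r=np.hypot(P[...,0]-.565,P[...,1]-.185)
    m=(z>.054)&(z<.064)&(r>.025)&(r<.066)&(d>0)
    if m.any():
        q=P[m].mean(0); print(n,"bar",q,m.sum(),"theta",np.degrees(np.arctan2(q[1]-.185,q[0]-.565)))
E
```

```text
wrist bar [0.52436191 0.17003039 0.05978648] 1293 theta -159.77801651338157
top bar [0.59416237 0.17743291 0.05527009] 10 theta -14.546373837459116
```

The bar is at 200.2° against 200.7° predicted for the stop. I'll back off along the arc, clear the post, and rise.

Request:
jog_arm:
  increments:
    - [0, [-0.006, -0.015, 0], 0]
    - [0, [-0.004, -0.015, 0], 0]
    - [0, [-0.001, -0.015, 0], 0]
    - [0, [0.003, -0.015, 0], 0]
    - [0, [0.005, -0.015, 0], 0]
    - [0, [0.003, -0.02, 0], 0]
    - [0, [0, -0.015, 0], 0]
    - [0, [0, 0, -0.04], 0]
    - [0, [0, 0, -0.04], 0]
    - [0, [0, 0, -0.04], 0]
    - [0, [0, 0, -0.03], 0]
    - [0, [0, 0, 0], 0]

```text
t: 5.67
eef_pos: [0.5322, 0.2854, 0.2301]
eef_rot: [0.996, -0.094, 0.007, -0.003]
force: [0.8, 1.3, 0.7]
gripper_width: 0.0003
grasp_force: 0.0
```

```bash
python3 - <<'E'
from h import *
st=robot.state(); print(st["eef_pos"],st["qpos"])
im,d=capture("wrist"); C=cam("wrist",st)
v,u=np.mgrid[0:480,0:640]; P=cloud(C,np.c_[u.ravel(),v.ravel()],d.ravel()).reshape(480,640,3)
z=P[...,2]; r=np.hypot(P[...,0]-.565,P[...,1]-.185)
m=(z>.054)&(z<.064)&(r>.025)&(r<.066)&(d>0)
q=P[m].mean(0); print(q,m.sum(),np.degrees(np.arctan2(q[1]-.185,q[0]-.565)), "rest",180-np.degrees(.738))
E
```

```text
[0.53219992 0.28535019 0.23009651] [ 3.49584537e-01  2.39217513e-01  1.45079110e+00 -1.15612035e-03
  1.43674375e+00  2.10858333e+00]
[0.53508046 0.21780406 0.05965769] 443 132.36694160194702 rest 137.71571471934524
```

The lever is back at rest: the bar is on the rest side, 5° off from partial view bias. Next I'll line the tool up with the dial bar and go above it.

Request:
jog_arm:
  increments:
    - [0, [0, 0, 0], -7.15]
    - [0, [0, 0, 0], -7.15]
    - [0, [0, 0, 0], -7.15]
    - [0, [0, 0, 0], -7.15]
    - [0.5, [-0.0065, 0.0358, 0], 0]
    - [0.5, [-0.0065, 0.0358, 0], 0]
    - [0.5, [-0.0065, 0.0358, 0], 0]
    - [0.5, [-0.0065, 0.0358, 0], 0]
    - [0.5, [-0.0065, 0.0358, 0], 0]
    - [0.5, [-0.0065, 0.0358, 0], 0]

```text
t: 6.55
eef_pos: [0.5545, 0.0656, 0.2191]
eef_rot: [0.988, 0.155, -0.002, 0.0]
force: [0.4, 0.1, 0.9]
gripper_width: 0.0365
grasp_force: 0.0
```

Request:
jog_arm:
  increments:
    - [0.5, [-0.0065, 0.0358, 0], 0]
    - [0.5, [-0.0065, 0.0358, 0], 0]
    - [0.5, [-0.0065, 0.0358, 0], 0]
    - [0.5, [-0.0065, 0.0358, 0], 0]
    - [0.5, [-0.0065, 0.0358, 0], 0]
    - [0.5, [-0.0065, 0.0358, 0], 0]
    - [0.5, [0, 0, 0], 0]
    - [0.5, [0, 0, 0], 0]

```text
t: 7.22
eef_pos: [0.5832, -0.1505, 0.2189]
eef_rot: [0.988, 0.153, -0.002, -0.001]
force: [-0.3, 1.3, 0.3]
gripper_width: 0.0473
grasp_force: 0.0
```

```bash
cat > dial.py <<'E'
from h import *
import sys
st=robot.state(); im,d=capture("wrist"); cv2.imwrite(f"pics/{sys.argv[1]}.png",im); C=cam("wrist",st)
Rt=R.from_quat(st["eef_rot"]).as_matrix(); print(st["eef_pos"],"x ang",np.degrees(np.arctan2(Rt[1,0],Rt[0,0])),st["qpos"])
v,u=np.mgrid[0:480,0:640]; P=cloud(C,np.c_[u.ravel(),v.ravel()],d.ravel()).reshape(480,640,3)
z=P[...,2]; m=(np.hypot(P[...,0]-.589,P[...,1]+.147)<.035)&(z>.118)&(z<.127)&(d>0)
q=P[m]
if len(q)>20:
    c,(w,h),a=cv2.minAreaRect((q[:,:2]*1000).astype(np.float32)); print("bar",c,w,h,a,len(q),q[:,2].mean())
    dl=np.array([c[0]/1000,c[1]/1000,0.123])-st["eef_pos"]; print("in tool",Rt.T@dl)
# lever
r=np.hypot(P[...,0]-.565,P[...,1]-.185)
E
python3 dial.py w3
```

```text
[ 0.58318092 -0.15051854  0.21890338] x ang 17.601728664594688 [-3.96011874e-01  2.57179592e-01  1.45175987e+00 -3.30798875e-04
  1.43705777e+00  8.67625805e-01]
bar (592.1739501953125, -145.36941528320312) 49.80554962158203 11.85604190826416 17.826311111450195 846 0.12272303703593941
in tool [ 0.01047155 -0.00193948  0.09587195]
```

View pics/w3.png

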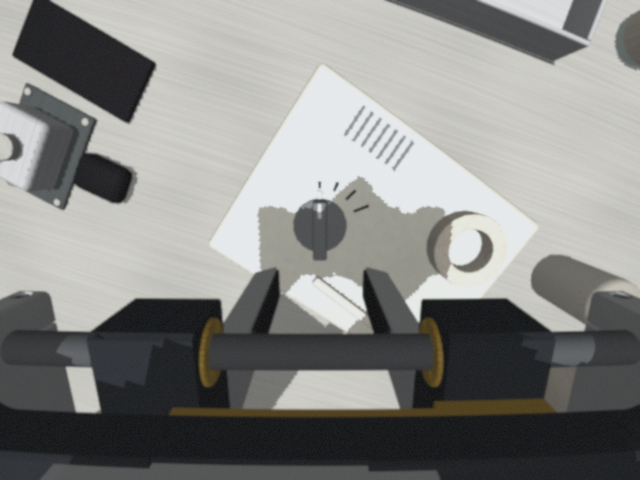

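The bar is upright at (320,228), pointing at the rest mark. It measures 49.8x11.9 mm at 17.8°, and the tool is 10 mm short of it in tool x. I'll correct, descend and grip.

Request:
jog_arm:
  increments:
    - [0.5, [0.009, -0.0015, 0], 0]
    - [0.5, [0, 0, 0.04], 0]
    - [0.5, [0, 0, 0.04], 0]
    - [0.5, [0, 0, 0.03], 0]
    - [0.5, [0, 0, 0.011], 0]
    - [0.5, [0, 0, 0], 0]

```text
t: 7.77
eef_pos: [0.5908, -0.1416, 0.0974]
eef_rot: [0.988, 0.156, -0.003, -0.002]
force: [-1.6, -0.4, 0.0]
gripper_width: 0.0471
grasp_force: 0.0
```

Request:
jog_arm:
  increments:
    - [0, [0, 0, 0], 0]
    - [0, [0, 0, 0], 0]
    - [0, [0, 0, 0], 0]
    - [0, [0, 0, 0], 0]
    - [0, [0, 0, 0], 0]
    - [0, [0, 0, 0], 0]

```text
t: 8.27
eef_pos: [0.5936, -0.1457, 0.1016]
eef_rot: [0.988, 0.155, 0.001, 0.002]
force: [0.6, 0.4, 3.5]
gripper_width: 0.0117
grasp_force: 30.0
```

Request:
jog_arm:
  increments:
    - [0, [0, 0, 0], 5]
    - [0, [0, 0, 0], 5]
    - [0, [0, 0, 0], 5]
    - [0, [0, 0, 0], 5]
    - [0, [0, 0, 0], 5]
    - [0, [0, 0, 0], 5]
    - [0, [0, 0, 0], 5]
    - [0, [0, 0, 0], 5]
    - [0, [0, 0, 0], 5]
    - [0, [0, 0, 0], 5]
    - [0, [0, 0, 0], 5]
    - [0, [0, 0, 0], 5]

```text
t: 9.27
eef_pos: [0.5933, -0.1472, 0.1016]
eef_rot: [0.932, -0.362, 0.002, 0.002]
force: [-1.4, -5.6, 1.1]
gripper_width: 0.0118
grasp_force: 30.0
```

Request:
jog_arm:
  increments:
    - [0, [0, 0, 0], 5]
    - [0, [0, 0, 0], 4]
    - [0, [0, 0, 0], 0]
    - [0, [0, 0, 0], 0]

```text
t: 9.6
eef_pos: [0.5931, -0.1474, 0.1016]
eef_rot: [0.902, -0.432, 0.002, 0.002]
force: [-0.5, -4.4, 2.0]
gripper_width: 0.0117
grasp_force: 30.0
```

```bash
python3 dial.py w4; python3 -c "
from h import *
im,d=capture('top'); cv2.imwrite('pics/t4.png',im)
print(robot.state()['torque'])"
```

```text
[ 0.59308642 -0.1474319   0.10159257] x ang -51.19424712036051 [-0.38287971  0.37927624  1.54664084 -0.00432215  1.2126043   2.08293857]
bar (593.8873901367188, -147.92898559570312) 36.57456588745117 39.51756286621094 80.70532989501953 2229 0.12277957847105689
in tool [ 0.00098907 -0.00026923 -0.02140365]
[-0.88377264  0.17362414  0.10840748]
```

View pics/w4.png

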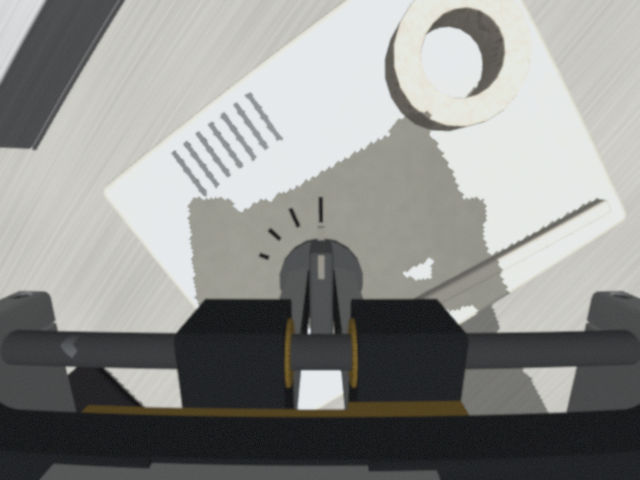

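The white pointer line (321,265) and tip (321,227) point straight at the longest mark (321,208). The tool turned 68.8°, which is 1.20 rad. One last check that the lever is at rest in the top view, then I'll hand in.

```bash
python3 - <<'E'
from h import *
im,d=capture("top"); C=cam("top"); v,u=np.mgrid[0:480,0:640]; P=cloud(C,np.c_[u.ravel(),v.ravel()],d.ravel()).reshape(480,640,3)
z=P[...,2]; m=(np.hypot(P[...,0]-.55,P[...,1]-.185)<.09)&(z>.08)&(z<.11)
q=P[m].mean(0); print(q,m.sum(),"rest was .5135 .2311")
s=robot.state(); print(s["joint_vel"][5],s["grasp_force"])
if np.hypot(q[0]-.5135,q[1]-.2311)<.004: print(robot.finish_job())
E
```

```text
[0.51383547 0.23096601 0.09329887] 19 rest was .5135 .2311
0.00011914605300934446 30.00314086675644
the job is handed in; nothing more can be done
None
```

The job is handed in: I swung the tally lever to its stop and it sprang back to rest, and the gripper is holding the dial at its third mark (about 1.20 rad); I touched no loose items, and no pass/fail result came back.

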